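# Unlatch the brazier tray with its key and hold it open

## Robot

A 6-joint arm with a two-finger parallel gripper is mounted at the origin on the work surface. World frame = base frame: x ahead of the robot, y to its left, z up, the work surface at z = 0. Lengths are in m, angles in degrees, forces in N, time in s.
With the tool pointing down it reaches from about 0.35 to 1 m from the base axis. Payload 7.1 kg.
Tool frame: the origin (TCP) lies on the centre line of the jaws, within the pads' length; the fingertips stand 8 mm ahead of it and the grasp point (between the pads) lies 11 mm behind it (robot.tips_ahead is the z of the fingertips in the tool frame, in m); z points along the fingers, y is the line along which they close (so a half turn about z gives the same grasp; the last joint's range is limited). The gripper opens to 85 mm and grips with 20 to 120 N. Pads are 22 mm wide; open, the fingers measure 114 mm over their backs; the gripper's body (76 mm by 85 mm) begins 54 mm behind the grasp point. The pads swing forward as they close: fully open they stand 13 mm farther back than shut.
Start: joints at [68.755, 24.242, 93.386, -0, 62.372, -1.089], TCP at [0.215, 0.587, 0.239] pointing down, gripper open.
Joint ranges: [-172.04, 172.04], [-51.8, 120.97], [4.93, 147.93], [-75.15, 255.16], [6.16, 154.13], [-145.62, 145.62]. Speed limits (degrees/s): [136.94, 136.94, 172.46, 180, 180, 180].

## Interface

Orientations are given as [roll, pitch, yaw] about the fixed x, y, z axes, in that order (R = Rz(yaw) Ry(pitch) Rx(roll)).
In Python, from station import sensors, imaging, finish_job, robot gives the robot as it stands. The module is installed in compiled form; this text tells all that it offers.
- The arm moves only by the tool carry_out, never from a script. Its arguments are lists of equal length, an entry for each row: "grip": the gripper's target within -1 to 1 (shut at 1, half-way at 0, fully open at -1); "dp": the shift along the tool's x, y, z in units of 0.12 m (1.0 is 0.12 m), a list of three; "rotation": the turn, a rotation vector about the tool's x, y, z in units of 90 degrees (1.0 is 90 degrees), a list of three. In form: {"grip": [grip, ...], "dp": [[tx, ty, tz], ...], "rotation": [[ax, ay, az], ...]}. A call has 1 to 12 rows; each row is the pose to reach, as a shift and turn from the pose commanded when the call began, along the tool's axes at that moment; what a row does not reach only later rows make up. A row lasts 1/12 s, in which the tool goes at most 41.7 mm and 7.16 degrees, less where a joint would pass 70% of its speed; a pose out of reach is approached as far as the arm can. A call with a number of a shift or a turn outside -1 to 1 is refused whole. A call with a gripper value outside its range is refused whole. The fingers move at their own pace and stop on an object; the grip force is fixed at half the most. Time passes only in rows, so rows that repeat a pose let the fingers close. It gives the time, the measured TCP pose, the force, the opening and the grip force at its end, in the units of the state.
- sensors.get_obs(): the state, without advancing time (a new reading comes with each control period).
- imaging.get_image(name): name is "side" or "top" or "wrist"; returns a dict with "frame" (400x640x3 uint8, blue, green, red), "z_map" (400x640 float32, m along the optical axis (not along the pixel's ray), 0 where there is no reading), "vertical_fov" (degrees; the focal length in pixels is half the picture's height over the tangent of half this angle, whatever the lens; pixels are square), "cx", "cy" (the principal point, pixels), "camera_from_world" (4x4, takes a point from world to camera coordinates). Camera axes: x right, y up, looking along -z (the intrinsics and any distortion apply to the point x, -y, -z); pixel columns grow to the right and rows downward; lengths in m; the calibration is good to about 2 mm. A picture is of the moment at which its call begins.
- finish_job(): hands the job in; it is judged then, once.
The state is a dict: "time_s": time; "joint_pos": joint angles; "joint_vel": joint speeds; "effort": joint torques, N m; "tcp_pos": TCP position; "tcp_rot": TCP orientation; "force": force on the tool from outside, world axes, zero at the start; "torque": the same for the moment, N m; "width": opening from 0.0 (shut) to 1.0 (fully open); "grasp_force": force on a finger pad.
Only numpy, scipy, OpenCV 4.12 (cv2) and the standard library are available. Lean on these libraries where they do the work, as an engineer would, in place of code of your own. Each camera call takes 0.05 s, during which the arm holds its last target. There are 200 camera calls.

## Task

Take the key out of the wooden key block and push it all the way down into the keyway of the lock on the brazier stand; the pins inside are sticky, so wiggle it if it catches, and do not turn it before it is fully home. Then turn it a quarter turn clockwise (seen from above) to its stop and keep it held there against the return spring: you finish while still gripping the turned key. Leave the bowl, ash pan, scraper and incense holder where they are.

Things in the scene. Friction and masses are not known exactly. Their poses are not given: they have to be found in the camera images.
- key: Plain steel key, about 90 g, upright in the key block. Origin: centre of the underside of its round collar (24 mm across, 5 mm thick), which rests on the block and later on the lock face. z up to the bow; x the wide, y the thin direction of bow and blade. Same after a half turn about z: fits either way round. Neck 12 x 10 mm from z = 5 to 12 mm above the origin.
- keyblock: Fixed dark wooden block 70 x 70 mm, 55 mm high, with a slot for the key (20 x 11 mm, long side along x, 50 mm deep) in the middle of its top. Origin: centre of its underside.
- lock_face (a point): Centre of the flat top of the lock's round turning plug (28 mm across, flush in an iron barrel 44 mm across), 115 mm above the work surface. z up; x runs along the keyway and turns with the plug. Keyway: upright slot 18.5 mm long (x), 9.4 mm wide (y), 46 mm deep, open at the top. The key is home when its collar rests here, its origin at this point.
- lock_plug (a joint): Turn of the lock plug in rad: 0 locked, grows clockwise seen from above, hard stop at 1.5 (a quarter turn). A return spring (0.04 Nm at 0, 0.13 Nm at the stop) turns it back when let go. The key has about 0.15 rad of play in the keyway before the plug follows.
- stand: Fixed iron brazier stand, 290 mm wide (y), 112 mm high. Origin: on the work surface under the frame's middle. A steel tray is pulled out to -x: floor 20 mm above the work surface, x = -310 to 100 mm, 254 mm wide, rim to 44 mm (lugs to 64 mm at the lock). Lock barrel upright in front of the frame, axis at x = -120, y = 80 mm, top 115 mm up.
- bowl: White ceramic roasting bowl, 110 mm across, 55 mm high, on the tray. Origin: centre of its underside.
- ash_pan: Shallow round grey plastic ash pan, 90 mm across, 26 mm high, on the tray. Origin: centre of its underside.
- scraper: Wooden scraper, 170 mm long (y), up to 30 mm wide and 10 mm thick, lying along the front of the tray. Origin: on its underside near the middle.
- incense_holder: Small brass-toned incense holder, 64 mm across, 62 mm high, standing on the work surface. Origin: centre of its underside.
- key_bow (a point): Centre of the key's flat bow (grip), 30 mm above the key's origin: 34 mm wide (x), 12 mm thick (y), 36 mm tall (z = 12 to 48 mm above the origin), with a small window through it. Axes as the key's.
- key_tip (a point): Point of the key's blade, 42 mm below the key's origin. The blade is 16 mm wide (x), 7 mm thick (y), full size down to 34 mm below the origin, then tapers to this point. Axes as the key's.
- pins (a point): Point on the lock's axis between two round sprung pins in the keyway, 18 mm below the lock face. They stick in by 4 mm from the keyway's narrow ends, 12 mm (from +x) and 24 mm (from -x) below the face. The key's point pushes each aside as it goes down, with 3 to 20 N depending on how well it is centred; then they rub on the blade with a few N.
There are look-alikes about, which are no part of the job. Of the things that look like the key, the middle-sized one is meant.

How it is judged:
By the outcome, as a careful person would: the job done as asked, in the order asked, and still so for the second after the job is handed in, while the arm keeps its last pose, push and grip.
It also fails if it takes over 54 s, if anything falls off the work surface, if the arm or the gripper's body presses on something with over 40 N, if the wrist force passes 120 N, or if a joint passes its speed limit or range.

## Working session

There is one attempt and no reset: what is moved stays moved. The work goes in short steps, Python scripts to look and compute and a tool call to move; the robot and the scene stay as the last step left them, time stands still between calls to the robot, and variables do not carry over. Pictures are saved under pics/ and viewed, at most 10 in all, crops included, and the job is handed in when it is done.

Besides the shell and the picture viewer there is one more tool, called after ">>>" by a JSON object that holds its "name" and its "arguments". carry_out: Moves the arm, as the interface text tells. Its arguments: {"type":"object","properties":{"grip":{"type":"array"},"dp":{"type":"array"},"rotation":{"type":"array"}},"required":["grip","dp","rotation"]}

```bash
mkdir -p pics; cat > h.py <<'E'
import numpy as np, cv2
from station import sensors, imaging, finish_job, robot
def grab(n):
    d=imaging.get_image(n); d['f']=200/np.tan(np.radians(d['vertical_fov']/2)); d['f']=d['frame'].shape[0]/2/np.tan(np.radians(d['vertical_fov']/2))
    d['wc']=np.linalg.inv(d['camera_from_world']); return d
def pts(d,u,v,z):
    u=np.asarray(u,float);v=np.asarray(v,float)
    c=np.stack([(u-d['cx'])/d['f']*z,-(v-d['cy'])/d['f']*z,-z*np.ones_like(u),np.ones_like(u)],-1)
    return (c@d['wc'].T)[...,:3]
def cloud(d):
    v,u=np.mgrid[0:d['frame'].shape[0],0:d['frame'].shape[1]]
    return pts(d,u,v,d['z_map'])
def ray(d,u,v,h):
    o=d['wc'][:3,3]; p=pts(d,u,v,1.0); r=p-o
    return o+r*((h-o[2])/r[...,2:3])
def proj(d,p):
    c=d['camera_from_world']@np.append(p,1); return d['cx']+d['f']*c[0]/-c[2], d['cy']-d['f']*c[1]/-c[2]
E
python3 - <<'E'
from h import *
print(sensors.get_obs())
for n in('top','side'):
    d=grab(n); cv2.imwrite(f'pics/{n}0.png',d['frame']); print({k:d[k] for k in d if k not in('frame','z_map')})
E
```

```text
{'time_s': 0.0, 'joint_pos': array([ 6.87554910e+01,  2.42860336e+01,  9.34313037e+01, -1.00935539e-03,
        6.23716868e+01, -1.08939298e+00]), 'joint_vel': array([ 0.05279167,  0.04146401, -0.06846863,  0.07412268, -0.045886  ,
        0.06544629]), 'effort': array([-2.17115085e-03, -5.57383454e+01, -2.81739378e+01, -3.63774870e-04,
        7.36813119e-03,  4.93517632e-06]), 'tcp_pos': array([0.21514773, 0.58623715, 0.2385291 ]), 'tcp_rot': array([-1.79910975e+02, -7.99183258e-04,  1.59845352e+02]), 'force': array([ 0.42225461, -0.15000482,  0.8324961 ]), 'torque': array([ 0.03970398, -0.01101509,  0.02313206]), 'grasp_force': 0.0, 'width': 1.0023261681094955}
{'vertical_fov': 50.02166932816, 'cx': 319.875792557353, 'cy': 199.27276680018002, 'camera_from_world': array([[-0.02204795, -0.99967274, -0.01297316,  0.0447378 ],
       [ 0.98022382, -0.0241679 ,  0.19641075, -0.54948383],
       [-0.19666   , -0.00838614,  0.98043588, -1.02028122],
       [ 0.        ,  0.        ,  0.        ,  1.        ]]), 'f': np.float64(428.68971853315094), 'wc': array([[-0.02204795,  0.98022382, 
[... 153 characters left out ...]
   [ 0.        ,  0.        ,  0.        ,  1.        ]])}
{'vertical_fov': 51.155524070004695, 'cx': 320.228347964758, 'cy': 200.83946889778395, 'camera_from_world': array([[ 0.95031904, -0.31062227,  0.0201873 , -0.48443288],
       [ 0.21153857,  0.69203617,  0.69017199, -0.17522627],
       [-0.22835313, -0.65161319,  0.72336374, -0.9788982 ],
       [ 0.        ,  0.        ,  0.        ,  1.        ]]), 'f': np.float64(417.8483173991269), 'wc': array([[ 0.95031904,  0.21153857, -0.22835313,  0.27389844],
       [-0.31062227,  0.69203617, -0.65161319, -0.6670757 ],
       [ 0.0201873 ,  0.69017199,  0.72336374,  0.83881512],
       [ 0.        ,  0.        ,  0.        ,  1.        ]])}
```

View pics/top0.png

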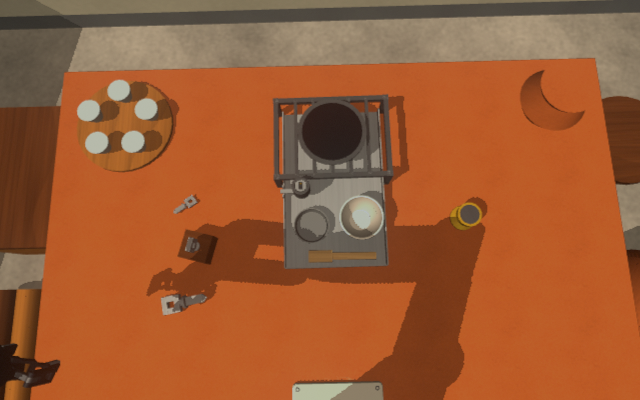

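View pics/side0.png

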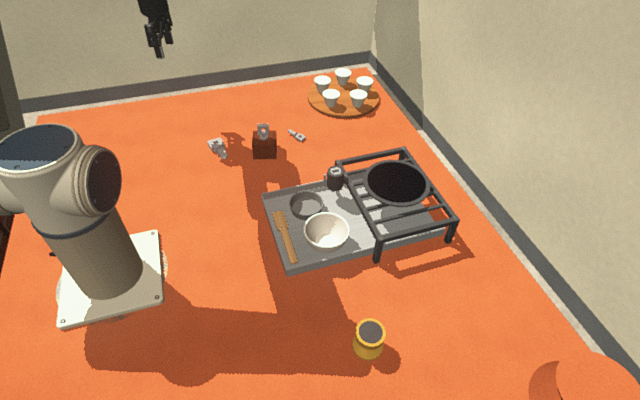

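The top view shows the key block with its key near (197,247), the small and large look-alike keys at (186,205) and (180,302), and the lock barrel at (301,187). The key in the block is the middle-sized one.

```bash
cat >> h.py <<'E'
def boxes(P,img,lo,hi,c,r):
    m=(P[...,2]>lo)&(P[...,2]<hi)&(np.hypot(P[...,0]-c[0],P[...,1]-c[1])<r)
    return m
def rect(P,m):
    q=P[m][:,:2]; r=cv2.minAreaRect((q*1000).astype(np.float32)); return m.sum(),q.mean(0).round(4),np.round(r[0],1),np.round(r[1],1),round(r[2],1)
E
python3 - <<'E'
from h import *
for n in('top','side'):
    d=grab(n);P=cloud(d)
    k=ray(d,*{'top':(193,243),'side':(263,130)}[n],0.085); l=ray(d,*{'top':(301,187),'side':(335,172)}[n],0.115)
    print(n,k,l)
    print('blocktop',rect(P,boxes(P,0,0.045,0.062,k,.06)))
    print('bow',rect(P,boxes(P,0,0.07,0.12,k,.06)), P[boxes(P,0,0.07,0.2,k,.06)][:,2].max())
    print('lock',rect(P,boxes(P,0,0.108,0.122,l,.035)))
d=grab('top');f=d['frame']
a=cv2.resize(f[210:280,160:240],None,fx=7,fy=7,interpolation=cv2.INTER_CUBIC)[:490,:380]
b=cv2.resize(f[160:230,270:340],None,fx=7,fy=7,interpolation=cv2.INTER_CUBIC)[:490,:400]
cv2.imwrite('pics/crop.png',np.hstack([a,b]))
E
```

```text
top [0.4449715  0.33797259 0.085     ] [0.56918493 0.07563774 0.115     ]
blocktop (np.int64(694), array([0.4395, 0.3406]), array([441., 344.]), array([71.4, 70.2]), 75.0)
bow (np.int64(130), array([0.4404, 0.3415]), array([440.9, 343.5]), array([13.3, 34.2]), 77.2) 0.1059296350096921
lock (np.int64(225), array([0.5728, 0.0781]), array([573. ,  78.5]), array([42.7, 42.3]), 13.1)
side [0.43980477 0.33716732 0.085     ] [0.57044016 0.07108746 0.115     ]
blocktop (np.int64(336), array([0.4386, 0.3305]), array([440. , 341.6]), array([77.5, 69.4]), 76.2)
bow (np.int64(136), array([0.4401, 0.3388]), array([440.5, 340.1]), array([18.9, 34.4]), 80.2) 0.10627416149245472
lock (np.int64(178), array([0.5724, 0.0733]), array([573.2,  75.1]), array([42.7, 42.3]), 15.9)
```

View pics/crop.png

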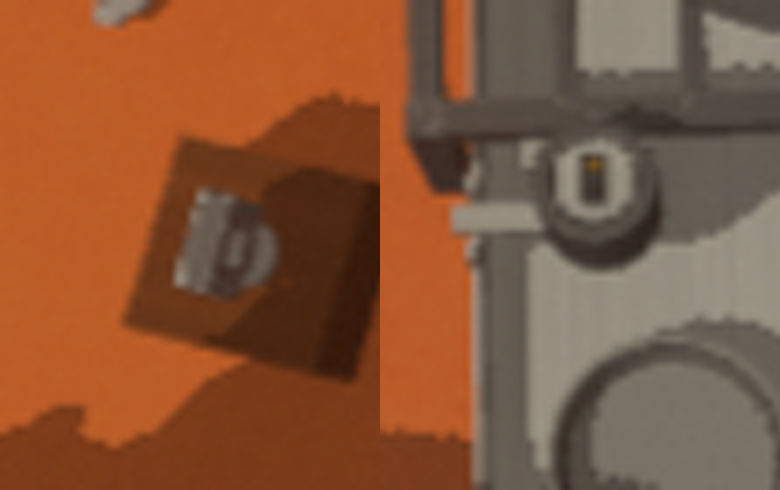

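Key at about (0.4405, 0.342), its wide axis at about -14°; lock near (0.573, 0.077), with the keyway roughly along x. Moving above the key.

>>> {"name": "carry_out", "arguments": {"grip": [-1,-1,-1,-1], "dp": [[-0.3,-0.15,0],[-0.6,-0.3,0],[-0.82,-0.42,0],[-0.82,-0.42,0]], "rotation": [[0,0,0],[0,0,0],[0,0,0],[0,0,0]]}}

```text
time_s: 0.58
tcp_pos: [0.2929, 0.5017, 0.239]
tcp_rot: [-179.9, 0.1, 159.7]
force: [-0.9, 1.1, -1.0]
width: 1.003
grasp_force: 0.0
```

>>> {"name": "carry_out", "arguments": {"grip": [-1,-1,-1,-1], "dp": [[-0.3,-0.15,0],[-0.6,-0.3,0],[-0.82,-0.42,0],[-0.82,-0.42,0]], "rotation": [[0,0,0],[0,0,0],[0,0,0],[0,0,0]]}}

```text
time_s: 0.92
tcp_pos: [0.3679, 0.4211, 0.2393]
tcp_rot: [-179.9, 0.1, 159.6]
force: [0.1, 0.4, 0.5]
width: 0.999
grasp_force: 0.0
```

>>> {"name": "carry_out", "arguments": {"grip": [-1,-1,-1,-1,-1,-1], "dp": [[-0.3,-0.15,0],[-0.6,-0.3,0],[-0.82,-0.42,0],[-0.82,-0.42,0],[-0.82,-0.42,0],[-0.82,-0.42,0]], "rotation": [[0,0,-0.03],[0,0,-0.067],[0,0,-0.067],[0,0,-0.067],[0,0,-0.067],[0,0,-0.067]]}}

```text
time_s: 1.42
tcp_pos: [0.44, 0.3435, 0.2393]
tcp_rot: [180.0, -0.0, 165.8]
force: [0.1, 0.1, -0.5]
width: 1.001
grasp_force: 0.0
```

```bash
python3 - <<'E'
from h import *
o=sensors.get_obs();print(o['time_s'],o['tcp_pos'],o['tcp_rot'],o['force'])
d=grab('wrist');cv2.imwrite('pics/w1.png',d['frame']);P=cloud(d)
print(d['wc'],d['f'],d['cx'],d['cy'])
k=(.4405,.342)
print('blocktop',rect(P,boxes(P,0,0.045,0.059,k,.06)))
print('bow',rect(P,boxes(P,0,0.085,0.12,k,.03)), P[boxes(P,0,0.07,0.13,k,.03)][:,2].max())
E
```

```text
1.4167 [0.4400484  0.34354494 0.23927527] [ 1.79987209e+02 -2.28632381e-02  1.65842699e+02] [ 0.10857161  0.14469139 -0.46812355]
[[ 2.46373876e-01 -9.28252870e-01 -2.78651256e-01  3.68709864e-01]
 [ 9.69174501e-01  2.36219165e-01  7.00092340e-02  3.61191825e-01]
 [ 8.36494640e-04 -2.87310139e-01  9.57837243e-01  3.75392741e-01]
 [ 0.00000000e+00  0.00000000e+00  0.00000000e+00  1.00000000e+00]] 353.5294132888421 318.61089772403193 197.573643434878
blocktop (np.int64(4800), array([0.4375, 0.3425]), array([441. , 341.6]), array([70.1, 70.7]), 74.9)
bow (np.int64(682), array([0.4388, 0.3423]), array([440.5, 341.7]), array([11.5, 33.9]), 75.7) 0.1070372247655142
```

View pics/w1.png

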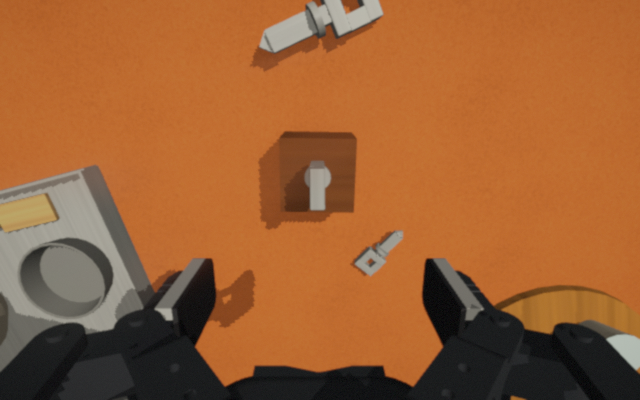

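Wrist view: key bow edge-on at (317,185) between the open fingers' line of closing, with the block around it. Descending.

>>> {"name": "carry_out", "arguments": {"grip": [-1,-1,-1,-1,-1], "dp": [[-0.01,-0.013,0.25],[-0.01,-0.013,0.5],[-0.01,-0.013,0.75],[-0.01,-0.013,0.9],[-0.01,-0.013,0.95]], "rotation": [[0,0,0],[0,0,0],[0,0,0],[0,0,0],[0,0,0]]}}

```text
time_s: 1.88
tcp_pos: [0.4385, 0.3413, 0.1223]
tcp_rot: [-179.8, -0.2, 166.0]
force: [-0.0, 0.7, 0.1]
width: 1.002
grasp_force: 0.0
```

>>> {"name": "carry_out", "arguments": {"grip": [-1,-1,-1,-1,-1], "dp": [[0,0,0.15],[0,0,0.3],[0,0,0.42],[0,0,0.425],[0,0,0.425]], "rotation": [[0,0,0],[0,0,0],[0,0,0],[0,0,0],[0,0,0]]}}

```text
time_s: 2.3
tcp_pos: [0.4407, 0.342, 0.0745]
tcp_rot: [-180.0, -0.0, 165.9]
force: [0.3, -0.6, 0.5]
width: 1.001
grasp_force: 0.0
```

>>> {"name": "carry_out", "arguments": {"grip": [0.3,0.6,1,1,1,1,1,1,1,1,1,1], "dp": [[0,0,0],[0,0,0],[0,0,0],[0,0,0],[0,0,0],[0,0,0],[0,0,0],[0,0,0],[0,0,0],[0,0,0],[0,0,0],[0,0,0]], "rotation": [[0,0,0],[0,0,0],[0,0,0],[0,0,0],[0,0,0],[0,0,0],[0,0,0],[0,0,0],[0,0,0],[0,0,0],[0,0,0],[0,0,0]]}}

```text
time_s: 3.3
tcp_pos: [0.4413, 0.3413, 0.0747]
tcp_rot: [180.0, 0.0, 165.9]
force: [-1.0, -1.7, 6.6]
width: 0.135
grasp_force: 58.4
```

>>> {"name": "carry_out", "arguments": {"grip": [1,1,1,1,1,1], "dp": [[0,0,-0.1],[0,0,-0.25],[0,0,-0.45],[0,0,-0.7],[0,0,-0.95],[0,0,-1]], "rotation": [[0,0,0],[0,0,0],[0,0,0],[0,0,0],[0,0,0],[0,0,0]]}}

```text
time_s: 3.8
tcp_pos: [0.4431, 0.3428, 0.1996]
tcp_rot: [179.7, 0.3, 165.9]
force: [0.7, -0.3, 0.1]
width: 0.129
grasp_force: 58.8
```

>>> {"name": "carry_out", "arguments": {"grip": [1,1,1,1], "dp": [[0,0,-0.15],[0,0,-0.25],[0,0,-0.25],[0,0,-0.25]], "rotation": [[0,0,0],[0,0,0],[0,0,0],[0,0,0]]}}

```text
time_s: 4.13
tcp_pos: [0.4413, 0.3413, 0.2245]
tcp_rot: [180.0, 0.0, 165.9]
force: [-0.4, -0.2, -1.1]
width: 0.134
grasp_force: 58.7
```

```bash
python3 - <<'E'
from h import *
o=sensors.get_obs();print(o['time_s'],o['tcp_pos'],o['tcp_rot'],o['force'])
d=grab('wrist');cv2.imwrite('pics/w2.png',d['frame'])
d=grab('top');l=(.573,.0775);P=cloud(d);f=d['frame']
# lock: barrel rim & slot
m=boxes(P,0,.108,.122,l,.03)
z=P[...,2]; sl=(np.hypot(P[...,0]-l[0],P[...,1]-l[1])<.013)
hs=np.argwhere(sl); 
g=cv2.cvtColor(f,cv2.COLOR_BGR2GRAY)
v0,v1=hs[:,0].min()-3,hs[:,0].max()+4;u0,u1=hs[:,1].min()-3,hs[:,1].max()+4
print(v0,u0);print(g[v0:v1,u0:u1]);print((z[v0:v1,u0:u1]*1000).astype(int))
E
```

```text
4.1333 [0.44125124 0.34130556 0.22454553] [1.79957669e+02 3.33546556e-02 1.65871795e+02] [-0.4450123  -0.23607124 -1.05255486]
177 292
[[ 56  55  54  54  55  53  54  54  54  53  51  53  53  54  53  53  52  51]
 [ 52  50  50  53  54  55  57  55  55  56  54  55  54  53  51  49  47  45]
 [ 54  50  50  54  58  59  60  61  63  66  63  59  58  54  51  56  64  66]
 [ 82  69  58  57  63  68  73  80  84  94  84  77  65  55  56  65  84  95]
 [ 77  59  58  59  69  89  93  90  90  91  93  96  76  61  57  54  68  90]
 [ 64  55  61  78  94  98  81  67  73  69  82  96  98  84  63  55  64  88]
 [ 67  56  55  86  99  99  81  72  90  82  82  95  98  85  61  53  54  81]
 [ 58  55  53  85  99  98  79  63  71  68  79  94  97  89  64  53  55  69]
 [ 57  55  50  82  97  96  76  62  63  63  79  93  95  89  63  52  54  64]
 [ 56  56  51  83  96  95  77  57  58  59  76  92  96  88  64  51  55  59]
 [ 63  55  51  82  97  96  77  56  55  56  75  93  95  87  65  54  55  49]
 [ 62  54  58  81  93  96  81  62  59  62  78  93  94  81  62  55  54  44]
 [ 67  54  60  65  81  94  91  83  80  81  86  93  79  66  60  56
[... 2586 characters left out ...]
1  104   97
    94   81   68   15]
 [  19   21   62   86   95   97  103  103  105  102 1108   98   97   88
    83   73   19   17]
 [  18   18   18   67   76   84   87   91   92   91   91   85   83   75
    72   64   17   17]
 [  20   17   20   17   20   74   77   77   82   82   78   75   73   69
    20   15   19   20]
 [  17   18   20   18   18   17   61   66   68   69   69   65   19   20
    18   18   20   18]
 [  19   17   19   19   20   18   19   18   18   20   18   20   20   20
    17   21   20   13]
 [  19   18   18   15   19   20   16   21   18   19   19   17   16   17
    19   19   19   16]
 [  18   19   18   20   17   18   15   16   14   22   18   17   22   20
    20   17   20   15]]
```

View pics/w2.png

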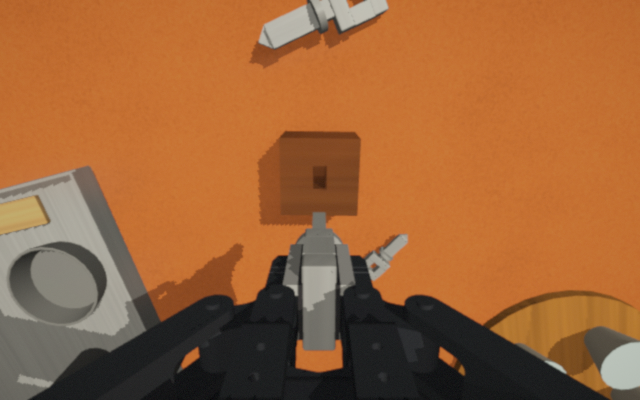

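Held upright, the blade tip at (318,215), the empty slot at (320,177), so the wrist camera can see beneath the key. Moving over the lock.

>>> {"name": "carry_out", "arguments": {"grip": [1,1,1,1,1], "dp": [[-0.16,-0.18,0],[-0.36,-0.42,0],[-0.56,-0.66,0],[-0.75,-0.87,0],[-0.8,-0.93,0]], "rotation": [[0,0,0],[0,0,0],[0,0,0],[0,0,0],[0,0,0]]}}

```text
time_s: 4.65
tcp_pos: [0.508, 0.206, 0.223]
tcp_rot: [-179.9, -0.1, 165.7]
force: [1.2, -1.3, -1.2]
width: 0.127
grasp_force: 58.8
```

>>> {"name": "carry_out", "arguments": {"grip": [1,1,1,1,1,1,1,1], "dp": [[-0.16,-0.18,0],[-0.36,-0.42,0],[-0.56,-0.66,0],[-0.75,-0.87,0],[-0.8,-0.93,0],[-0.8,-0.93,0],[-0.8,-0.93,0],[-0.8,-0.93,0]], "rotation": [[0,0,-0.03],[0,0,-0.08],[0,0,-0.13],[0,0,-0.157],[0,0,-0.157],[0,0,-0.157],[0,0,-0.157],[0,0,-0.157]]}}

```text
time_s: 5.32
tcp_pos: [0.5719, 0.079, 0.2236]
tcp_rot: [180.0, -0.1, -180.0]
force: [-0.3, -0.2, -1.4]
width: 0.129
grasp_force: 58.8
```

```bash
python3 - <<'E'
from h import *
o=sensors.get_obs();print(o['time_s'],o['tcp_pos'],o['tcp_rot'],o['force'])
d=grab('wrist');f=d['frame']
print(proj(d,np.array([.573,.0775,.115])),proj(d,o['tcp_pos']-[0,0,.0617]))
np.savez('w3.npz',**{k:v for k,v in d.items()})
u,v=map(int,proj(d,np.array([.573,.0775,.115])))
cv2.imwrite('pics/w3.png',cv2.resize(f[max(v-60,0):v+90,u-100:u+100],None,fx=4,fy=4,interpolation=cv2.INTER_CUBIC));print(u-100,max(v-60,0))
E
```

```text
5.3167 [0.57190642 0.07902276 0.22358886] [ 1.79986630e+02 -9.90330182e-02 -1.79988996e+02] [-0.29548717 -0.17105251 -1.43806569]
(np.float64(316.7517598453192), np.float64(199.3344247315999)) (np.float64(318.96285399400614), np.float64(220.4723739578381))
216 139
```

View pics/w3.png

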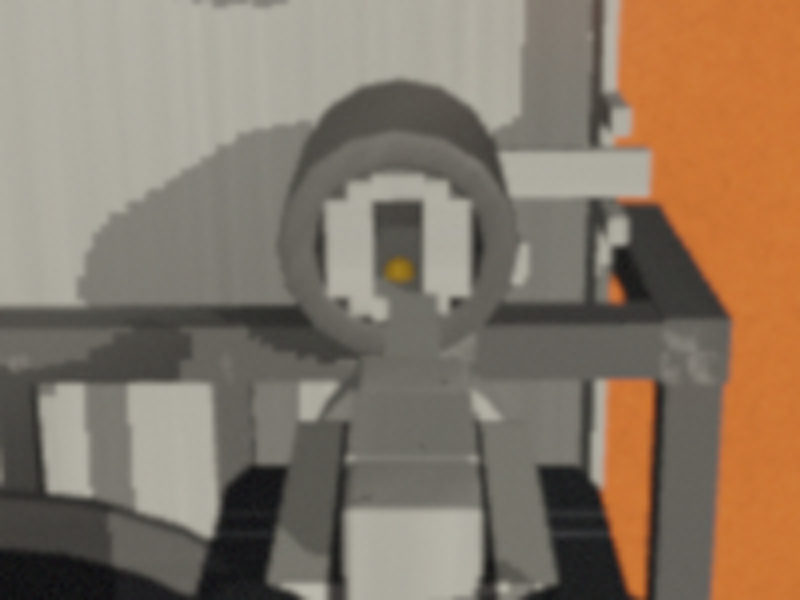

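The lock face, slot edges at crop x 374/422, near end y 203, brass pin at (399,270); key tip in front at about (410,290). Slot looks aligned with the tool. Measuring edges sub-pixel.

```bash
python3 - <<'E'
from h import *
d=dict(np.load('w3.npz'));g=cv2.cvtColor(d['frame'],cv2.COLOR_BGR2GRAY).astype(float);P=cloud(d)
def edges(row,a,b,n=2):
    r=g[row,a:b]; dg=np.diff(r); i,j=dg.argmin(),dg.argmax()
    sub=lambda s,k:(s[max(k-1,0):k+2]*np.arange(k-1,k+2)[-len(s[max(k-1,0):k+2]):]).sum()/s[max(k-1,0):k+2].sum()
    return a+.5+sub(-dg,i),a+.5+sub(dg,j)
for v in range(191,207):
    l,r=edges(v,302,332); print(v,round(l,2),round(r,2),ray(d,l,v,.115)[:2].round(4),ray(d,r,v,.115)[:2].round(4))
col=g[182:196,313:318].mean(1);print(col.round(0), [ray(d,315.5,v,.115)[0].round(4) for v in (188,189,190,191)])
# plug/barrel circle by depth
q=P[(abs(P[...,2]-.115)<.004)&(np.hypot(P[...,0]-.573,P[...,1]-.077)<.03)]
print('barrel',len(q),q.min(0),q.max(0))
print(g[205:232,305:335].astype(int))
E
```

```text
191 308.65 321.3 [0.5667 0.0717] [0.5667 0.0808]
192 308.67 321.28 [0.5675 0.0717] [0.5675 0.0808]
193 308.73 321.29 [0.5682 0.0717] [0.5682 0.0808]
194 308.78 321.29 [0.569  0.0718] [0.569  0.0808]
195 308.79 321.3 [0.5697 0.0718] [0.5697 0.0808]
196 308.79 321.34 [0.5705 0.0718] [0.5705 0.0808]
197 308.8 321.37 [0.5712 0.0718] [0.5712 0.0808]
198 308.81 321.34 [0.572  0.0718] [0.572  0.0808]
199 309.13 321.35 [0.5727 0.072 ] [0.5728 0.0808]
200 308.82 321.33 [0.5735 0.0718] [0.5735 0.0808]
201 308.85 321.36 [0.5743 0.0718] [0.5743 0.0808]
202 308.84 321.35 [0.575  0.0718] [0.575  0.0808]
203 308.85 321.34 [0.5758 0.0718] [0.5758 0.0808]
204 308.81 321.31 [0.5765 0.0717] [0.5765 0.0808]
205 308.85 321.3 [0.5773 0.0717] [0.5773 0.0808]
206 308.84 321.29 [0.5781 0.0717] [0.5781 0.0808]
[133. 161. 169. 170. 170. 166. 149. 105.  74.  69.  69.  68.  68.  74.] [np.float64(0.5645), np.float64(0.5652), np.float64(0.566), np.float64(0.5667)]
barrel 2192 [0.55152795 0.05442248 0.1110228 ] [0.59433928 0.09800576 0.11864918]
[[173 172 172 164 127  91  83  88  99 110 117 112 104  93  82  79 112 
[... 2605 characters left out ...]
108 108 109 109 109 109
  109 109 109 108 111 120 125 124 123 121 119 110]
 [ 74  80  84  88  91  91  94 105 108 107 108 109 109 108 108 108 108 107
  108 109 111 119 124 122 123 125 123 118 116 110]
 [ 76  89  97 100 102 101 100 102 105 105 106 104 105 105 106 107 108 107
  107 107 109 114 115 114 112 115 118 119 116 110]
 [ 89  90  99 102 103 104 103 104 104 106 104 106 105 106 106 107 106 105
  107 104 106 106 108 107 106 109 112 115 109 106]
 [ 88  91 100 103 104 104 105 105 105 105 106 106 106 106 107 106 107 106
  107 107 106 106 106 106 108 109 110 112 105  99]
 [ 85  92 102 104 106 105 106 107 107 105 108 109 109 107 109 108 106 107
  107 108 106 106 107 108 109 108 112 113 104 100]]
```

```bash
python3 - <<'E'
from h import *
d=dict(np.load('w3.npz'));t=np.array([.5719,.0790,.2236-.0197])
for o in((-.008,-.0035,-.034),(-.008,.0035,-.034),(0,0,-.042),(-.008,0,-.02),(-.012,0,0),(-.012,0,.005)): print(o,np.round(proj(d,t+o),1))
g=cv2.cvtColor(d['frame'],cv2.COLOR_BGR2GRAY).astype(int)
print(g[195:245,[316,319,322]].T)
P=cloud(d);print((P[195:245,319]*1e4).round()[:, [0,2]].T)
# barrel/plug rims along the slot column (rows)
print('col plug',g[168:192,[312,315,318]].T)
for v in range(170,190,3):print(v,ray(d,315.5,v,.115)[0].round(4),P[v,315].round(4))
E
```

```text
(-0.008, -0.0035, -0.034) [312.8 212.1]
(-0.008, 0.0035, -0.034) [325.1 212.1]
(0, 0, -0.042) [318.9 220.5]
(-0.008, 0, -0.02) [319.  220.7]
(-0.012, 0, 0) [319.  227.6]
(-0.012, 0, 0.005) [319.  231.6]
[[ 74  80  81  82  84  81  81  81  88 101 112 116 115 109  96  90  99 106
  108 110 110 109 109 108 108 109 109 108 110 109 108 109 109 104 106 106
  109 108 110 108 110 111 109 107 107 108 108 107 107 108]
 [ 72  79  82  83  81  79  81  80  81  80  82  83  86  85  82  81  87 100
  106 109 109 110 110 108 108 109 109 109 109 110 110 109 108 106 106 107
  109 107 108 108 110 112 109 108 107 107 106 107 107 107]
 [156 156 156 156 154 156 155 157 156 157 158 159 161 160 160 159 152 131
  114 109 110 109 110 109 109 109 109 110 109 110 108 109 107 107 105 106
  107 106 109 110 111 113 108 108 106 106 106 107 107 106]]
[[5836. 5824. 5826. 5826. 5828. 5828. 5828. 5827. 5827. 5829. 5829. 5808.
  5820. 5829. 5829. 5826. 5828. 5629. 5629. 5633. 5631. 5634. 5632. 5629.
  5634. 5631. 5633. 5632. 5635. 5632. 5633. 5630. 5631. 5538. 5544. 5542.
  5546. 5545. 5543. 5542. 5541. 5540. 5541. 5544. 554
[... 198 characters left out ...]
1860. 1877. 1884. 1907. 1918. 1938. 1950. 2200. 2194. 2213.
  2213. 2226. 2242. 2256. 2269. 2280. 2289. 2293. 2300. 2322. 2326. 2329.
  2343. 2352.]]
col plug [[ 82  84  82  88 105 113 114 112 109 105 103  97  94 107 134 161 170 171
  171 170 160 115  77  71]
 [ 84  84  84  93 110 113 110 109 105 103 100  96  93 108 133 160 169 169
  169 165 146 103  72  68]
 [ 83  84  83  88 103 112 111 109 105 104  98  96  92 102 132 161 169 170
  170 166 145 102  71  68]]
170 0.5513 [0.5515 0.0763 0.1141]
173 0.5535 [0.5531 0.0763 0.1168]
176 0.5557 [0.5553 0.0763 0.1168]
179 0.5579 [0.5576 0.0763 0.1161]
182 0.5601 [0.5598 0.0763 0.1162]
185 0.5623 [0.5618 0.0763 0.117 ]
188 0.5645 [0.5638 0.0763 0.1174]
```

>>> {"name": "carry_out", "arguments": {"grip": [1,1,1,1,1,1], "dp": [[-0.019,-0.0225,0.05],[-0.019,-0.0225,0.15],[-0.019,-0.0225,0.27],[-0.019,-0.0225,0.35],[-0.019,-0.0225,0.35],[-0.019,-0.0225,0.35]], "rotation": [[0,0,0],[0,0,0],[0,0,0],[0,0,0],[0,0,0],[0,0,0]]}}

```text
time_s: 5.87
tcp_pos: [0.5744, 0.0754, 0.1813]
tcp_rot: [-180.0, -0.1, -180.0]
force: [-0.4, 0.1, -0.8]
width: 0.131
grasp_force: 58.8
```

```bash
python3 - <<'E'
from h import *
o=sensors.get_obs();print(o['time_s'],o['tcp_pos'],o['tcp_rot'],o['force'],o['torque'])
d=grab('wrist');f=d['frame'];u,v=map(int,proj(d,np.array([.574,.0763,.115])));print(u,v)
cv2.imwrite('pics/w4.png',cv2.resize(f[v-60:v+40,u-60:u+60],None,fx=6,fy=6,interpolation=cv2.INTER_CUBIC))
P=cloud(d);g=cv2.cvtColor(f,cv2.COLOR_BGR2GRAY).astype(int)
for r in range(v-25,v+20,3):print(r,g[r,u-14:u+15],(P[r,u]*1e4).round())
E
```

```text
5.8667 [0.574448   0.07544979 0.18127077] [-1.79985471e+02 -1.22971158e-01 -1.79974840e+02] [-0.42854166  0.06107016 -0.81375774] [-0.05493848  0.07834696  0.00269516]
320 217
192 [ 97  98  99  97 100 100  99  98  96  93  91  92  90  90  88  88  88  87
  88  89  91  92  92  94  95  95  94  94  97] [5578.  761. 1161.]
195 [ 94  95  94  84  78  84  97 116 123 123 123 125 124 123 124 123 124 122
 121 120 120 117 110  95  86  83  86  88  89] [5597.  761. 1160.]
198 [137 146 149 155 156 157 162 171 171 169 170 170 169 169 168 168 168 168
 167 169 169 168 163 160 157 157 158 157 154] [5616.  761. 1159.]
201 [160 169 170 170 170 171 172 173 172 169 169 169 169 169 167 168 167 168
 168 168 168 169 169 171 170 171 171 170 167] [5630.  761. 1172.]
204 [169 171 171 171 170 167 152 112  80  79  80  78  78  78  79  78  78  77
  77  76  76  87 127 159 170 170 171 171 170] [5810.  763.  666.]
207 [168 168 169 168 168 168 157 111  69  65  67  66  65  65  64  66  64  62
  65  63  63  78 122 157 167 169 169 169 169] [5832.  763.  671.]
210 [168 168 168 169 168 168 157 114  79  79  79  80  81  80  80  
[... 520 characters left out ...]
18 118 118 115 112 107 107 107 108 107 107 107 106 107 107 107
 107 101  86  84 113 156 168 171 171 171 171] [5657.  759. 1454.]
225 [120 121 121 121 120 118 112 109 107 107 107 106 107 107 108 107 107 108
 107 103  87  85 116 159 172 174 174 174 174] [5659.  759. 1492.]
228 [107 106 105 106 105 105 103 103 102 103 102 103 103 104 103 104 104 105
 104 104 100  99 106 124 129 141 157 169 171] [5569.  758. 1762.]
231 [ 90 100 103 103 102 104 103 103 105 105 106 105 106 108 106 106 105 104
 105 106 105 104 105 106 106 110 125 149 162] [5567.  758. 1800.]
234 [ 97 105 108 108 108 108 109 109 107 108 107 107 107 107 107 107 108 107
 104 104 109 109 110 112 112 114 114 113 116] [5568.  758. 1831.]
```

View pics/w4.png

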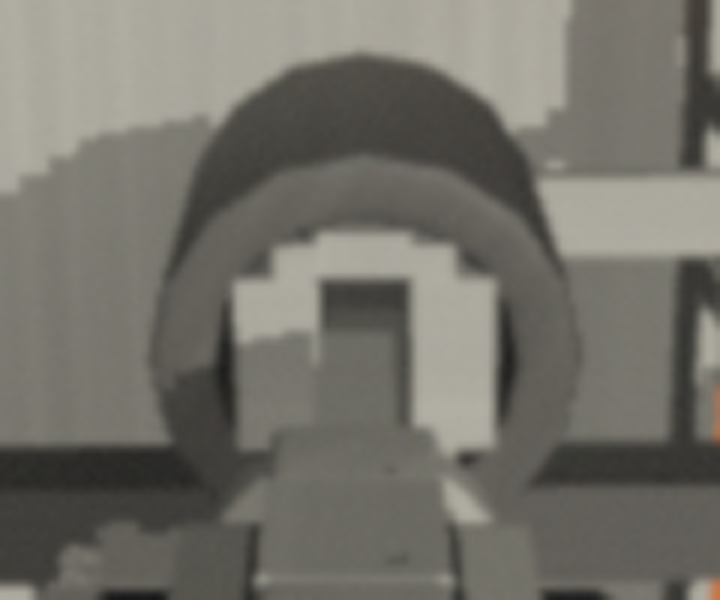

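Blade (crop x 318–398) sits about 1 mm left of the slot's middle (320–410). Letting it settle, then checking.

>>> {"name": "carry_out", "arguments": {"grip": [1,1,1], "dp": [[0,0,0.01],[0,0,0.01],[0,0,0.01]], "rotation": [[0,0,0],[0,0,0],[0,0,0]]}}

```text
time_s: 6.17
tcp_pos: [0.5755, 0.0753, 0.1816]
tcp_rot: [180.0, 0.1, 180.0]
force: [-0.7, -0.0, -0.7]
width: 0.13
grasp_force: 58.8
```

>>> {"name": "carry_out", "arguments": {"grip": [1,1,1], "dp": [[0,0.008,0],[0,0.008,0],[0,0.008,0]], "rotation": [[0,0,0],[0,0,0],[0,0,0]]}}

```text
time_s: 6.42
tcp_pos: [0.5752, 0.0763, 0.1813]
tcp_rot: [180.0, 0.0, -180.0]
force: [0.7, 0.4, -0.3]
width: 0.132
grasp_force: 58.8
```

```bash
python3 - <<'E'
from h import *
o=sensors.get_obs();print(o['time_s'],o['tcp_pos'],o['tcp_rot'])
d=grab('wrist');P=cloud(d);g=cv2.cvtColor(d['frame'],cv2.COLOR_BGR2GRAY).astype(int)
for r in range(196,228,2):print(r,g[r,304:336],(P[r,318:322].mean(0)*1e4).round())
m=(P[...,2]>.122)&(P[...,2]<.155)&(abs(P[...,0]-.566)<.004)&(abs(P[...,1]-.076)<.008)
q=P[m];print('blade',len(q),np.percentile(q,[1,50,99],axis=0).round(4))
b=(P[...,2]>.108)&(P[...,2]<.121)&(P[...,0]>.566)&(P[...,0]<.575)&(abs(P[...,1]-.0763)<.012)
y=np.sort(P[b][:,1]);i=np.diff(y).argmax();print('slot gap',y[i],y[i+1])
E
```

```text
6.4167 [0.57524523 0.07625673 0.1813492 ] [ 1.79996481e+02  2.33051683e-02 -1.79994372e+02]
196 [117 128 132 136 138 137 140 155 168 170 170 170 169 168 167 167 168 168
 168 168 168 168 165 154 144 142 139 139 137 133 115  95] [5610.  766. 1167.]
198 [141 162 166 168 169 168 169 171 173 170 170 170 169 169 168 168 168 169
 168 168 168 170 169 169 169 169 169 169 169 163 139 102] [5623.  766. 1167.]
200 [144 165 170 171 170 171 171 171 169 167 166 166 165 165 164 164 164 164
 164 164 164 165 165 169 171 171 171 171 170 166 147 120] [5636.  766. 1165.]
202 [164 170 172 170 172 171 166 149 118 101 100 100 100  99  99  99  98  98
  99  99  98  98 114 148 167 171 172 172 172 170 167 162] [5805.  767.  665.]
204 [169 170 169 169 170 170 165 140  94  68  66  66  65  64  64  64  67  63
  63  62  61  62  88 138 163 169 171 170 170 170 170 170] [5821.  767.  666.]
206 [169 169 169 169 168 168 163 139  93  68  68  67  67  68  65  67  67  67
  66  66  65  66  90 137 163 169 169 169 169 169 169 169] [5837.  767.  663.]
208 [169 169 171 170 170 169 165 139  95  78  79  78  78  80  79  78  78  79
 
[... 903 characters left out ...]
6 107 106 107 107 107 107
 107 106 105  98 103 140 164 170 171 170 170 170 170 170] [5664.  765. 1429.]
222 [120 119 121 119 119 120 118 108 101 103 105 106 107 107 108 107 106 107
 106 106 106  99 105 143 167 172 172 173 173 173 174 173] [5667.  765. 1450.]
224 [120 121 121 121 120 122 119 108 102 104 107 108 107 106 108 107 107 108
 108 106 107 104 108 144 167 174 174 174 174 175 174 174] [5666.  765. 1482.]
226 [120 120 119 119 120 119 117 109 101 104 107 107 106 105 107 106 106 106
 106 107 107 102 106 143 166 172 172 172 173 172 172 173] [5666.  765. 1509.]
blade 213 [[0.5661 0.0726 0.1288]
 [0.5666 0.0762 0.1423]
 [0.5672 0.0794 0.1529]]
slot gap 0.07150238260250004 0.08102568541920664
```

>>> {"name": "carry_out", "arguments": {"grip": [1,1,1,1,1,1], "dp": [[0.0075,0.002,0.0],[0.0075,0.002,0.02],[0.0075,0.002,0.05],[0.0075,0.002,0.08],[0.0075,0.002,0.11],[0.0075,0.002,0.12]], "rotation": [[0,0,0],[0,0,0],[0,0,0],[0,0,0],[0,0,0],[0,0,0]]}}

```text
time_s: 6.97
tcp_pos: [0.5738, 0.0764, 0.1658]
tcp_rot: [-180.0, -0.1, -180.0]
force: [0.1, -0.5, -0.2]
width: 0.127
grasp_force: 58.8
```

>>> {"name": "carry_out", "arguments": {"grip": [1,1,1,1,1], "dp": [[0,0,0.017],[0,0,0.034],[0,0,0.05],[0,0,0.067],[0,0,0.067]], "rotation": [[0,0,0],[0,0,0],[0,0,0],[0,0,0],[0,0,0]]}}

```text
time_s: 7.38
tcp_pos: [0.5737, 0.0765, 0.1586]
tcp_rot: [-180.0, -0.1, -180.0]
force: [-2.3, 0.8, 2.0]
width: 0.136
grasp_force: 59.3
```

>>> {"name": "carry_out", "arguments": {"grip": [1,1,1,1,1,1,1], "dp": [[0,0,0.015],[0,0,0.03],[0,0,0.045],[0,0,0.06],[0,0,0.075],[0,0,0.09],[0,0,0.09]], "rotation": [[0,0,0],[0,0,0],[0,0,0],[0,0,0],[0,0,0],[0,0,0],[0,0,0]]}}

```text
time_s: 7.97
tcp_pos: [0.5746, 0.0764, 0.1476]
tcp_rot: [180.0, 0.0, -180.0]
force: [-1.9, 0.2, -1.8]
width: 0.132
grasp_force: 58.9
```

>>> {"name": "carry_out", "arguments": {"grip": [1,1,1,1,1,1,1], "dp": [[0,0,0.015],[0,0,0.03],[0,0,0.045],[0,0,0.06],[0,0,0.075],[0,0,0.09],[0,0,0.09]], "rotation": [[0,0,0],[0,0,0],[0,0,0],[0,0,0],[0,0,0],[0,0,0],[0,0,0]]}}

```text
time_s: 8.55
tcp_pos: [0.5751, 0.0765, 0.1368]
tcp_rot: [180.0, 0.1, -180.0]
force: [2.0, 0.3, -3.8]
width: 0.131
grasp_force: 58.6
```

>>> {"name": "carry_out", "arguments": {"grip": [1,1,1,1,1], "dp": [[0,0,0.007],[0,0,0.014],[0,0,0.02],[0,0,0.025],[0,0,0.025]], "rotation": [[0,0,0],[0,0,0],[0,0,0],[0,0,0],[0,0,0]]}}

```text
time_s: 8.97
tcp_pos: [0.5751, 0.0765, 0.1347]
tcp_rot: [180.0, 0.1, -180.0]
force: [2.1, 0.2, 3.8]
width: 0.132
grasp_force: 59.8
```

```bash
python3 - <<'E'
from h import *
o=sensors.get_obs();print(o['time_s'],o['tcp_pos'],o['tcp_rot'],o['force'],o['torque'])
d=grab('wrist');f=d['frame'];u,v=map(int,proj(d,np.array([.574,.0763,.115])));print(u,v)
cv2.imwrite('pics/w5.png',cv2.resize(f[v-60:v+40,u-60:u+60],None,fx=6,fy=6,interpolation=cv2.INTER_CUBIC))
P=cloud(d)
for r in range(v-30,v+25,2):print(r,(P[r,u-2:u+3].mean(0)*1e4).round())
E
```

```text
8.9667 [0.57509208 0.07650229 0.13472605] [ 1.79992930e+02  1.06163154e-01 -1.79991630e+02] [2.08357789 0.15174263 3.80615292] [-0.03875751 -0.42105279 -0.00133458]
318 248
218 [5581.  760. 1159.]
220 [5600.  760. 1134.]
222 [5597.  760. 1167.]
224 [5608.  760. 1165.]
226 [5620.  760. 1160.]
228 [5575.  760. 1299.]
230 [5462.  759. 1599.]
232 [5574.  760. 1344.]
234 [5576.  760. 1361.]
236 [5575.  760. 1385.]
238 [5577.  760. 1401.]
240 [5575.  760. 1425.]
242 [5576.  760. 1442.]
244 [5573.  760. 1468.]
246 [5574.  760. 1484.]
248 [5575.  760. 1498.]
250 [5574.  760. 1518.]
252 [5574.  760. 1536.]
254 [5576.  760. 1547.]
256 [5574.  760. 1567.]
258 [5573.  760. 1585.]
260 [5572.  760. 1602.]
262 [5572.  760. 1617.]
264 [5575.  760. 1626.]
266 [5576.  760. 1637.]
268 [5580.  760. 1645.]
270 [5473.  761. 1855.]
272 [5595.  760. 1644.]
```

View pics/w5.png

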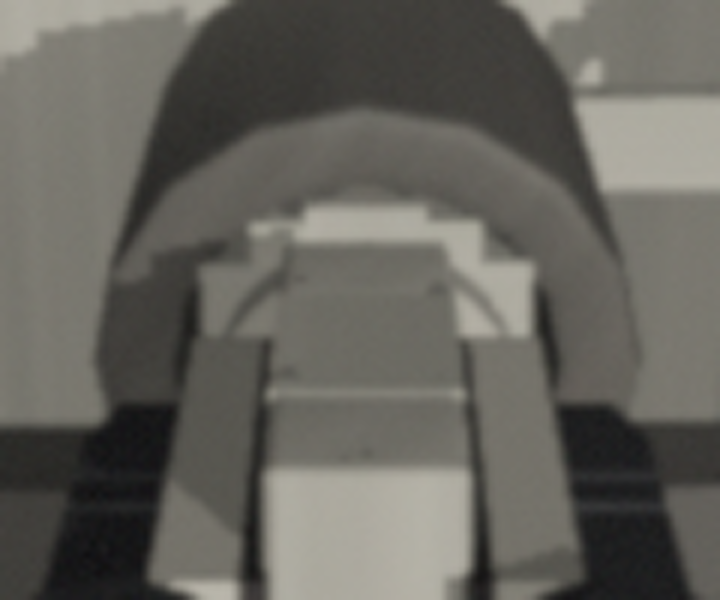

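The collar's dark edge sits against the bright plug face at (365,300), so it is about home. I'll press until it makes firm contact.

>>> {"name": "carry_out", "arguments": {"grip": [1,1,1], "dp": [[0,0,0.008],[0,0,0.012],[0,0,0.012]], "rotation": [[0,0,0],[0,0,0],[0,0,0]]}}

```text
time_s: 9.27
tcp_pos: [0.5752, 0.0765, 0.1346]
tcp_rot: [180.0, 0.1, -180.0]
force: [-2.0, -1.0, 17.2]
width: 0.135
grasp_force: 61.6
```

>>> {"name": "carry_out", "arguments": {"grip": [1,1,1], "dp": [[0,0,0.005],[0,0,0.008],[0,0,0.008]], "rotation": [[0,0,0],[0,0,0],[0,0,0]]}}

```text
time_s: 9.52
tcp_pos: [0.5752, 0.0765, 0.1345]
tcp_rot: [180.0, 0.1, -180.0]
force: [-4.8, -1.2, 25.0]
width: 0.135
grasp_force: 62.6
```

Key is home: TCP z 0.1345 equals the expected value, and the force rises without motion. Easing the push slightly and turning clockwise (+ about tool z).

>>> {"name": "carry_out", "arguments": {"grip": [1,1,1,1,1,1,1,1,1], "dp": [[0,0,-0.008],[0,0,-0.008],[0,0,-0.008],[0,0,-0.008],[0,0,-0.008],[0,0,-0.008],[0,0,-0.008],[0,0,-0.008],[0,0,-0.008]], "rotation": [[0,0,0.03],[0,0,0.08],[0,0,0.13],[0,0,0.18],[0,0,0.23],[0,0,0.28],[0,0,0.33],[0,0,0.38],[0,0,0.4]]}}

```text
time_s: 10.27
tcp_pos: [0.5751, 0.0759, 0.1346]
tcp_rot: [180.0, 0.1, 143.8]
force: [-2.0, -2.6, 17.6]
width: 0.132
grasp_force: 61.4
```

```bash
python3 - <<'E'
from h import *
o=sensors.get_obs();print(o['tcp_pos'],o['tcp_rot'],o['force'],o['torque'],o['joint_pos'])
d=grab('wrist');P=cloud(d)
print('bow',rect(P,boxes(P,0,0.158,0.17,(.574,.0763),.02)))
E
```

```text
[0.57506125 0.07593782 0.13460063] [1.79968816e+02 1.19873962e-01 1.43804036e+02] [-1.99118635 -2.63862624 17.61414978] [-0.64695725  0.35787375  0.10431656] [ 6.37632663e+00  2.84481816e+01  1.03154138e+02 -7.78732218e-02
  4.82883317e+01 -4.73759825e+01]
bow (np.int64(4364), array([0.5716, 0.0778]), array([571. ,  74.9]), array([32.9, 35.7]), 25.1)
```

>>> {"name": "carry_out", "arguments": {"grip": [1,1,1,1,1,1,1,1,1,1,1], "dp": [[0,0,0],[0,0,0],[0,0,0],[0,0,0],[0,0,0],[0,0,0],[0,0,0],[0,0,0],[0,0,0],[0,0,0],[0,0,0]], "rotation": [[0,0,0.05],[0,0,0.11],[0,0,0.17],[0,0,0.23],[0,0,0.29],[0,0,0.35],[0,0,0.41],[0,0,0.47],[0,0,0.53],[0,0,0.57],[0,0,0.57]]}}

```text
time_s: 11.23
tcp_pos: [0.5746, 0.0757, 0.1346]
tcp_rot: [180.0, 0.1, 92.5]
force: [-2.2, -4.7, 19.2]
width: 0.132
grasp_force: 61.6
```

```bash
python3 - <<'E'
from h import *
o=sensors.get_obs();print(o['tcp_pos'],o['tcp_rot'],o['force'],o['torque'])
E
```

```text
[0.57456606 0.07565756 0.13458748] [1.79952477e+02 7.14045285e-02 9.25395617e+01] [-2.23907167 -4.6705092  19.23303319] [-0.82472055  0.74110273  0.14247734]
```

>>> {"name": "carry_out", "arguments": {"grip": [1,1,1,1], "dp": [[0,0,0],[0,0,0],[0,0,0],[0,0,0]], "rotation": [[0,0,0.03],[0,0,0.06],[0,0,0.08],[0,0,0.08]]}}

```text
time_s: 11.57
tcp_pos: [0.5743, 0.0757, 0.1346]
tcp_rot: [180.0, 0.1, 85.4]
force: [-4.0, -5.2, 20.2]
width: 0.132
grasp_force: 61.7
```

```bash
python3 - <<'E'
from h import *
o=sensors.get_obs();print(o['tcp_pos'],o['tcp_rot'],o['force'],o['torque'])
E
```

```text
[0.57427363 0.07572891 0.13458779] [1.79977960e+02 6.54805471e-02 8.54419805e+01] [-4.04920013 -5.17266413 20.20127424] [-0.86360917  0.95106409  0.17288152]
```

>>> {"name": "carry_out", "arguments": {"grip": [1,1,1,1], "dp": [[0,0,0],[0,0,0],[0,0,0],[0,0,0]], "rotation": [[0,0,0.02],[0,0,0.04],[0,0,0.05],[0,0,0.05]]}}

```text
time_s: 11.9
tcp_pos: [0.5741, 0.0759, 0.1346]
tcp_rot: [180.0, 0.1, 81.0]
force: [-5.3, -3.9, 20.4]
width: 0.136
grasp_force: 61.9
```

```bash
python3 - <<'E'
from h import *
o=sensors.get_obs();print(o['tcp_pos'],o['tcp_rot'],o['force'],o['torque'])
d=grab('wrist');cv2.imwrite('pics/w6.png',d['frame'][100:400,120:520])
E
```

```text
[0.57413224 0.07586528 0.1345866 ] [1.79986776e+02 6.60420308e-02 8.10368802e+01] [-5.27989301 -3.90678033 20.42454473] [-0.68390082  0.981813    0.4567924 ]
```

View pics/w6.png

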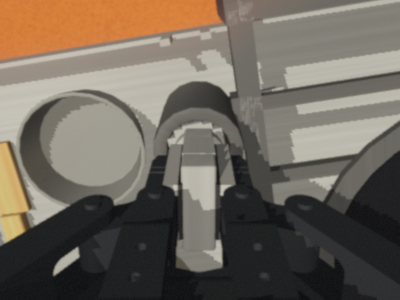

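The key is turned a quarter turn and still square in the jaws (crop about (197,190)). The torque jumped from 0.17 to 0.46 Nm, so it's at the stop. Holding briefly to check it stays there.

>>> {"name": "carry_out", "arguments": {"grip": [1,1,1,1,1,1,1,1,1,1], "dp": [[0,0,0],[0,0,0],[0,0,0],[0,0,0],[0,0,0],[0,0,0],[0,0,0],[0,0,0],[0,0,0],[0,0,0]], "rotation": [[0,0,0.01],[0,0,0.01],[0,0,0.01],[0,0,0.01],[0,0,0.01],[0,0,0.01],[0,0,0.01],[0,0,0.01],[0,0,0.01],[0,0,0.01]]}}

```text
time_s: 12.78
tcp_pos: [0.5741, 0.0759, 0.1346]
tcp_rot: [180.0, 0.1, 80.2]
force: [-5.3, -3.0, 20.4]
width: 0.128
grasp_force: 62.0
```

```bash
python3 - <<'E'
from h import *
o=sensors.get_obs();print(o['time_s'],o['tcp_pos'],o['tcp_rot'],o['force'],o['torque'])
if abs(o['torque'][2])>.35 and o['grasp_force']>50: print(finish_job())
E
```

```text
12.7833 [0.57414007 0.07590657 0.13459233] [1.79984120e+02 6.66095709e-02 8.02016193e+01] [-5.25004487 -2.9598429  20.35890524] [-0.59283096  1.01233931  0.57149873]
the job is handed in; nothing more can be done
None
```

The key is fully home in the lock, turned clockwise to its stop and still gripped there against the spring. I handed the job in at 12.8 s; no verdict came back.

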